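# Hold the crossbar over the calendar stand for a fit check before gluing

### The arm

A 6-joint arm with a two-finger parallel gripper is mounted at the origin on the work surface. World frame = base frame: x ahead of the robot, y to its left, z up, the work surface at z = 0. Lengths are in m, angles in rad, forces in N, time in s.
With the tool pointing down it reaches from about 0.35 to 0.725 m from the base axis. Payload 4.3 kg.
Tool frame: the origin (TCP) lies on the centre line of the jaws, within the pads' length; the fingertips stand 11 mm ahead of it and the grasp point (between the pads) lies 8 mm behind it; z points along the fingers, y is the line along which they close (so a half turn about z gives the same grasp; the last joint's range is limited). The gripper opens to 85 mm and grips with 20 to 120 N. Pads are 22 mm wide; open, the fingers measure 114 mm over their backs; the gripper's body (76 mm by 85 mm) begins 54 mm behind the grasp point. The pads swing forward as they close: fully open they stand 13 mm farther back than shut.
Start: joints at [1.108, 0.377, 0.081, 1.274, 0, 1.46], TCP at [0.199, 0.54, 0.242] pointing down, gripper open.
Joint ranges: [-2.72, 2.72], [-0.84, 1.66], [-1.02, 1.22], [-1.77, 2.12], [-1.37, 1.28], [-3.14, 3.14]. Speed limits (rad/s): [2.57, 2.57, 3.14, 3.14, 3.14, 3.14].

### API

Orientations are given as a unit quaternion [w, x, y, z].
In Python, from plant import bot, viewer, models gives the robot as it stands.
- The arm moves only by the tool step_arm, never from a script. Its argument "motion" is a list of rows, each a list of 7 numbers: the shift along the tool's x, y, z in cm, then the turn, a rotation vector about the tool's x, y, z in rad, then the finger opening in cm, from 0 to 8.54. A call has 1 to 12 rows; each row shifts and turns the commanded pose from where the row before left it, along the tool's axes as they then stand; what a row does not reach is not made up. A row lasts 1/10 s, in which the tool goes at most 50 mm and 8.59 degrees, less where a joint would pass 70% of its speed; a pose out of reach is approached as far as the arm can. A call with a gripper value outside its range is refused whole. The fingers move at their own pace and stop on an object; the grip force is fixed at half the most. Time passes only in rows, so rows that do not move let the fingers close. It gives the time, the measured TCP pose, the force, the opening and the grip force at its end, in the units of the state.
- bot.sense(): the state, without advancing time (a new reading comes with each control period).
- viewer.camera(name): name is "scene" or "side" or "wrist"; returns the picture (400x640x3 uint8, red, green, blue); there is no depth.
- viewer.camera_info(name): a dict with "camera_matrix" (3x3 intrinsics, pixels), "k1" (the pictures are not rectified: a ray, as slopes to the right and down, at radius r is drawn at 1 + k1 r^2 times it, then the intrinsics apply), "extrinsics" (4x4, takes a point from world to camera coordinates). Camera axes: x right, y up, looking along -z (the intrinsics and any distortion apply to the point x, -y, -z); pixel columns grow to the right and rows downward; lengths in m; the calibration is good to about 2 mm. A picture is of the moment at which its call begins: read the wrist's pose just before it. camera_info takes no time and is no camera call; for the wrist camera it gives the pose at the moment of the call.
- bot.job_done(): hands the job in; it is judged then, once.
Trained networks look in the newest picture that a camera, given by its name, has taken for a name from the list of things; names that differ only in an ending like _2 or _b are one class to them, and where a whole thing is asked for, a point or a joint stands for the part that bears it (a point fixed in the world has none). Each returns a list of dicts, best first, with "score" (0 to 1); they miss things now and then, are a little off and sometimes report something else, mostly with a low value. They report only what shows in the picture. A call takes as long as a camera call. They do not tell look-alikes from the thing itself.
- models.search_frame(name, camera): "xy" ([column, row] in pixels, amid what is visible of it).
- models.spot_point(name, camera): "xy" ([column, row] in pixels: a listed point, or the origin of a listed thing).
The state is a dict: "clock": time; "q": joint angles; "dq": joint speeds; "tau": joint torques, N m; "tool_pos": TCP position; "tool_rot": TCP orientation; "wrist_force": force on the tool from outside, world axes, zero at the start; "torque": the same for the moment, N m; "finger_gap": opening from 0.0 (shut) to 1.0 (fully open); "grasp_force": force on a finger pad.
Only numpy, scipy, OpenCV 4.12 (cv2) and the standard library are available. Lean on these libraries where they do the work, as an engineer would, in place of code of your own. Each camera call takes 0.05 s, during which the arm holds its last target. There are 200 camera calls.

### The job

I am about to glue the crossbar onto the two posts of the desk-calendar stand and want to check the fit first. Pick up the loose white bar, carry it over the pencil block without touching the pencils, and hold it level about 10 mm above the post tops, the blue-taped end straight above the blue-taped post and the plain end straight above the plain post, not touching the stand. Finish like that, still gripping the bar and keeping it still; do not bump the stand and leave the glue bottle, tape ring and eraser where they are.

Things in the scene. Friction and masses are not known exactly. Their poses are not given: they have to be found in the camera images.
- bar: Loose white wooden crossbar lying on the bench: 20 mm wide (its x), 240 mm long (its y), 22 mm high (its z, up), about 90 g. Origin at the centre of its underside. The last 30 mm at the +y end are wrapped in blue tape. Two cream pads 3 mm thick and 30 mm long lie on its top, centred 60 mm either side of the middle; the middle 90 mm between them is bare, to be gripped across the 20 mm width.
- bar_blue_end (a point): Point on the bar's underside, 110 mm from its middle towards the blue-taped end; it belongs straight above post_blue_top.
- bar_plain_end (a point): Point on the bar's underside, 110 mm from its middle towards the plain end; it belongs straight above post_plain_top.
- stand: Loose calendar stand, about 600 g: white base board 110 mm (x) by 290 mm (y), 15 mm thick, with two upright white posts 20 mm square whose tops are 100 mm above the bench, at 110 mm either side of the middle along y. The post at +y has its top 30 mm wrapped in blue tape. Origin at the centre of the base's underside, z up. It stands on the other side of the pencil block from the bar.
- post_blue_top (a point): Centre of the top face of the blue-taped post, 100 mm above the bench; axes as the stand's.
- post_plain_top (a point): Centre of the top face of the plain post, 100 mm above the bench; axes as the stand's.
- rack: Pencil block fixed to the bench between bar and stand: wooden block 260 mm (x) by 60 mm (y) by 70 mm high, with six coloured pencils standing up in it along x, their tips up to 150 mm above the bench. Origin at the centre of its underside.
- glue: Standing white glue bottle, 40 mm across, 128 mm high, loose; origin at the centre of its underside. Leave alone.
- tape: Blue tape ring lying flat, 96 mm across, 20 mm high, loose; origin at the centre of its underside. Leave alone.
- eraser: White eraser 45 x 22 x 14 mm, loose; origin at the centre of its underside. Leave alone.
Mind the look-alikes: they are no part of the job. Of the things shaped like the bar, the white one is meant.

How it is judged:
By the outcome, as a careful person would: the job done as asked, in the order asked, and still so for the second after the job is handed in, while the arm keeps its last pose, push and grip.
It also fails if it takes over 54 s, if anything falls off the work surface, if the arm or the gripper's body presses on something with over 40 N, if the wrist force passes 120 N, or if a joint passes its speed limit or range.

## Working session

There is one attempt and no reset: what is moved stays moved. The work goes in short steps, Python scripts to look and compute and a tool call to move; the robot and the scene stay as the last step left them, time stands still between calls to the robot, and variables do not carry over. Pictures are saved under pics/ and viewed, at most 10 in all, crops included, and the job is handed in when it is done.

Besides the shell and the picture viewer there is one more tool, called after "Emit:" as name(argument=value, ...) on one line, values as JSON. step_arm: Moves the arm, as the interface text tells. Its arguments: {"type":"object","properties":{"motion":{"type":"array"}},"required":["motion"]}

```bash
mkdir -p pics; cat > h.py <<'E'
import numpy as np, cv2
from plant import bot, viewer, models
def ray(cam,px,info=None):
    i=info or viewer.camera_info(cam); K=np.array(i["camera_matrix"]);E=np.array(i["extrinsics"])
    k=i["k1"]; s=np.array([(px[0]-K[0,2])/K[0,0],(px[1]-K[1,2])/K[1,1]]); u=s.copy()
    for _ in range(30): u=s/(1+k*(u@u))
    d=E[:3,:3].T@np.array([u[0],-u[1],-1]); o=-E[:3,:3].T@E[:3,3]
    return o,d
def at_z(cam,px,z,info=None):
    o,d=ray(cam,px,info); return o+d*(z-o[2])/d[2]
def proj(cam,p,info=None):
    i=info or viewer.camera_info(cam); K=np.array(i["camera_matrix"]);E=np.array(i["extrinsics"])
    c=E[:3,:3]@np.asarray(p)+E[:3,3]; u=np.array([c[0],-c[1]])/-c[2]; u=u*(1+i["k1"]*(u@u))
    return np.array([K[0,0]*u[0]+K[0,2],K[1,1]*u[1]+K[1,2]])
def snap(cam,name):
    im=viewer.camera(cam); cv2.imwrite(f"pics/{name}.png",im[:,:,::-1]); return im
E
python3 - <<'E'
from h import *
np.set_printoptions(precision=4,suppress=True)
for c in ["scene","side"]:
    snap(c,c+"0")
    for n in ["bar","stand","rack","glue","tape","eraser"]:
        print(c,n,[(np.round(d["xy"]),round(d["score"],2)) for d in models.search_frame(n,c)])
    for n in ["bar_blue_end","bar_plain_end","post_blue_top","post_plain_top"]:
        z=.1 if "post" in n else 0
        print(c,n,[(np.round(d["xy"],1),round(d["score"],2),at_z(c,d["xy"],z)) for d in models.spot_point(n,c)])
print(bot.sense())
a=cv2.imread("pics/scene0.png");b=cv2.imread("pics/side0.png")
E
```

```text
scene bar [(array([220., 190.]), 0.97), (array([277., 159.]), 0.72)]
scene stand [(array([429., 265.]), 0.95)]
scene rack [(array([303., 209.]), 0.82)]
scene glue [(array([298., 294.]), 0.68)]
scene tape [(array([191., 237.]), 0.64)]
scene eraser [(array([245., 289.]), 0.62)]
scene bar_blue_end [(array([250.1, 170. ]), 0.89, array([ 0.3964, -0.2929,  0.    ])), (array([260.8, 191.5]), 0.87, array([ 0.4712, -0.193 ,  0.    ]))]
scene bar_plain_end [(array([309. , 150.6]), 0.87, array([ 0.197 , -0.2003,  0.    ])), (array([179.9, 201.3]), 0.62, array([ 0.6263, -0.3569,  0.    ])), (array([385.4, 214.6]), 0.39, array([0.3828, 0.1557, 0.    ]))]
scene post_blue_top [(array([479.7, 255.8]), 0.58, array([0.5274, 0.4051, 0.1   ]))]
scene post_plain_top [(array([383.2, 209.7]), 0.89, array([0.4898, 0.1842, 0.1   ]))]
side bar [(array([410., 288.]), 0.84), (array([377., 158.]), 0.23)]
side stand [(array([263., 168.]), 0.88)]
side rack [(array([320., 216.]), 0.69)]
side glue [(array([378., 157.]), 0.87)]
side tape [(array([451., 238.]), 0.9)]
side eraser [(array([406., 192.]), 0.46)]
side bar_
[... 165 characters left out ...]
array([466.5, 306.4]), 0.7, array([ 0.6211, -0.3679,  0.    ]))]
side post_blue_top [(array([249.5, 119.1]), 0.7, array([0.5301, 0.4194, 0.1   ]))]
side post_plain_top [(array([273.2, 157.1]), 0.81, array([0.4877, 0.1867, 0.1   ]))]
{'clock': 1.1, 'q': array([1.1077, 0.3773, 0.081 , 1.2744, 0.    , 1.4605]), 'dq': array([-0.0006,  0.0003,  0.0028, -0.0001, -0.0004,  0.0018]), 'tau': array([  0.0003, -46.353 ,  27.0162,   0.0002,  -0.0001,  -0.    ]), 'tool_pos': array([0.1987, 0.5396, 0.2423]), 'tool_rot': array([0.    , 0.1755, 0.9845, 0.0001]), 'wrist_force': array([0.5429, 0.5544, 0.4377]), 'torque': array([-0.0162,  0.0051,  0.0211]), 'grasp_force': 0.0, 'finger_gap': 1.0009280494191475}
```

View pics/scene0.png

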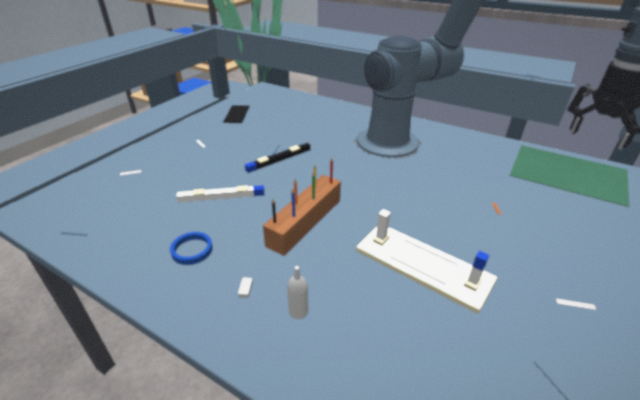

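View pics/side0.png

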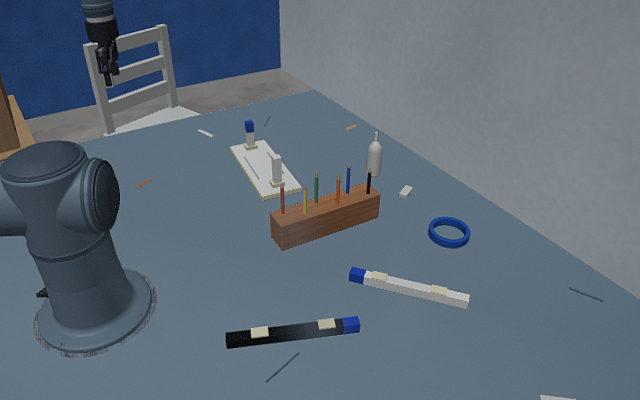

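The white bar is at scene (220,190) and side (410,288). The look-alike is the black bar with a blue end at scene (277,159) and side (293,332). Other white items are the eraser at scene (245,289) and the stand board at (429,265). I choose the white bar and will check it in a crop.

```bash
cat >> h.py <<'E'
from scipy.spatial.transform import Rotation as R
def tri(a,b):
    (o1,d1),(o2,d2)=ray("scene",a),ray("side",b)
    d1=d1/np.linalg.norm(d1);d2=d2/np.linalg.norm(d2)
    t=np.linalg.lstsq(np.c_[d1,-d2],o2-o1,rcond=None)[0]
    p,q=o1+t[0]*d1,o2+t[1]*d2
    return (p+q)/2,np.linalg.norm(p-q)
def go(x,y,z,yaw):
    "tool-axis shift in cm and turn about tool z in deg to tool-down pose with tool y at yaw (deg)"
    s=bot.sense(); w,*v=s["tool_rot"]; r=R.from_quat([*v,w])
    ry=np.array([np.cos(np.radians(yaw)),np.sin(np.radians(yaw)),0]); rz=np.array([0,0,-1.])
    T=R.from_matrix(np.c_[np.cross(ry,rz),ry,rz])
    print("turn",np.round((r.inv()*T).as_rotvec(),4),"shift before turn",np.round(r.inv().apply(np.array([x,y,z])-s["tool_pos"])*100,2),
     "after turn",np.round(T.inv().apply(np.array([x,y,z])-s["tool_pos"])*100,2))
E
python3 - <<'E'
from h import *
np.set_printoptions(precision=4,suppress=True)
for n,a,b in [("bb",(260.8,191.5),(352.8,277.3)),("bp",(179.9,201.3),(466.5,306.4)),("sb",(479.7,255.8),(249.5,119.1)),("sp",(383.2,209.7),(273.2,157.1))]:
    print(n,*tri(a,b))
i=viewer.camera_info("wrist");E=np.array(i["extrinsics"]);o=-E[:3,:3].T@E[:3,3]
s=bot.sense();w,*v=s["tool_rot"];r=R.from_quat([*v,w])
print("cam in tool",r.inv().apply(o-s["tool_pos"]),"look",r.inv().apply(-E[2,:3]),"up",r.inv().apply(E[1,:3]),i["camera_matrix"])
go(.50,.30,.36,69.8)
a=cv2.imread("pics/side0.png")[250:320,330:480]; cv2.imwrite("pics/crop0.png",cv2.resize(a,None,fx=4,fy=4,interpolation=cv2.INTER_CUBIC))
E
```

```text
bb [ 0.475  -0.1884  0.0043] 0.001997561708176835
bp [ 0.6234 -0.3642 -0.0047] 0.0038563577655896094
sb [0.5273 0.4069 0.1034] 0.006427249595939291
sp [0.4881 0.1847 0.1   ] 0.0027939622705628144
cam in tool [ 0.0686  0.     -0.1313] look [-0.2695 -0.001   0.963 ] up [ 0.963  -0.      0.2695] [[327.3731   0.     318.4749]
 [  0.     327.3731 198.5543]
 [  0.       0.       1.    ]]
turn [ 0.0001  0.     -0.0002] shift before turn [-36.56 -12.08 -11.77] after turn [-36.55 -12.08 -11.77]
```

View pics/crop0.png

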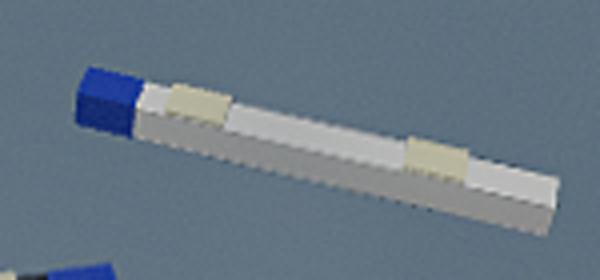

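The crop shows the white bar, with its blue tape at side (351,275) and its plain end at (468,300). It's the right one. First I'll look at the stand from above.

Emit:
step_arm(motion=[[-3.3, -1.1, -1.1, 0, 0, 0, 8.5], [-3.3, -1.1, -1.1, 0, 0, 0, 8.5], [-3.3, -1.1, -1.1, 0, 0, 0, 8.5], [-3.3, -1.1, -1.1, 0, 0, 0, 8.5], [-3.3, -1.1, -1.1, 0, 0, 0, 8.5], [-3.3, -1.1, -1.1, 0, 0, 0, 8.5], [-3.3, -1.1, -1.1, 0, 0, 0, 8.5], [-3.3, -1.1, -1.1, 0, 0, 0, 8.5], [-3.3, -1.1, -1.1, 0, 0, 0, 8.5], [-3.3, -1.1, -1.1, 0, 0, 0, 8.5], [-3.3, -1.1, -1.1, 0, 0, 0, 8.5], [0, 0, 0, 0, 0, 0, 8.5]])

```text
clock: 2.3
tool_pos: [0.5009, 0.2982, 0.3641]
tool_rot: [0.001, 0.178, 0.984, 0.0]
wrist_force: [-0.1, 0.1, -0.9]
finger_gap: 0.992
grasp_force: 0.0
```

```bash
python3 - <<'E'
from h import *
np.set_printoptions(precision=4,suppress=True)
print(bot.sense()["tool_pos"],bot.sense()["tool_rot"])
i=viewer.camera_info("wrist")
snap("wrist","w1")
for n,z in [("post_blue_top",.1),("post_plain_top",.1),("stand",0)]:
    print(n,[(d["xy"],round(d["score"],2),at_z("wrist",d["xy"],z,i)) for d in models.spot_point(n,"wrist")])
for p in [(.5273,.4069,.1),(.4881,.1847,.1)]: print(proj("wrist",p,i))
go(.549,-.276,.25,40)
E
```

```text
[0.5009 0.2982 0.3641] [0.0015 0.178  0.984  0.0002]
post_blue_top [([412.5, 149.8], 0.66, array([0.5235, 0.4111, 0.1   ]))]
post_plain_top [([239.1, 190.6], 0.57, array([0.4966, 0.1937, 0.1   ]))]
stand [([318.3, 160.9], 0.75, array([0.5116, 0.2938, 0.    ]))]
[410.067  153.9773]
[229.738  186.9053]
turn [-0.0004 -0.0008  0.5206] shift before turn [-24.81 -52.37  11.29] after turn [-47.57 -33.1   11.3 ]
```

View pics/w1.png

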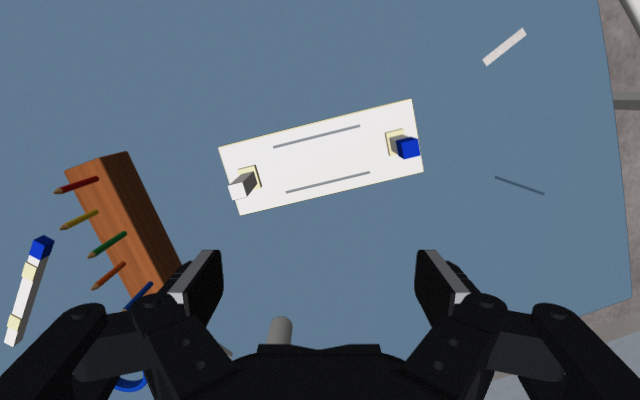

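The wrist view shows the stand with board corners near (219,148), (412,99), (423,172) and (240,215). The plain post top is at about (238,189) and the blue one at about (408,148). I'll fit the stand pose from a zoomed crop.

```bash
python3 - <<'E'
import cv2
a=cv2.imread("pics/w1.png")[85:225,210:430]; cv2.imwrite("pics/crop1.png",cv2.resize(a,None,fx=3.6,fy=3.6,interpolation=cv2.INTER_CUBIC))
E
```

```text
(no output)
```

View pics/crop1.png

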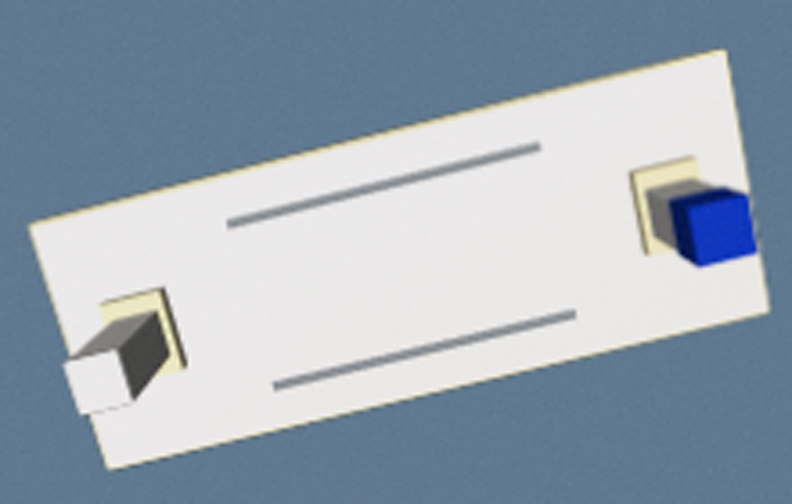

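```bash
cat > stand.py <<'E'
from h import *
from scipy.optimize import least_squares
np.set_printoptions(precision=4,suppress=True)
px=np.array([(30,225),(724,49),(769,312),(109,469),(99,381),(720,228)])/3.6+[210-.36,85-.36]
L=np.array([(-.055,-.145,.015),(-.055,.145,.015),(.055,.145,.015),(.055,-.145,.015),(0,-.11,.1),(0,.11,.1)])
i=viewer.camera_info("wrist")
def W(v): c,s=np.cos(v[2]),np.sin(v[2]); return np.c_[v[0]+c*L[:,0]-s*L[:,1],v[1]+s*L[:,0]+c*L[:,1],L[:,2]]
f=lambda v:(np.array([proj("wrist",p,i) for p in W(v)])-px).ravel()
r=least_squares(f,[.508,.297,-.17]); print(r.x,np.degrees(r.x[2]),r.fun.reshape(-1,2))
print(W(r.x)[4:])
for c in ["scene","side"]: print(c,[proj(c,p) for p in W(r.x)[4:]])
E
python3 stand.py
```

```text
[ 0.5028  0.303  -0.1087] -6.23088303249064 [[-1.5907 -0.3031]
 [ 1.1311 -1.0682]
 [ 1.1907  0.3323]
 [-0.9371  1.0958]
 [-0.8664  0.3344]
 [ 0.9541  0.2268]]
[[0.4908 0.1937 0.1   ]
 [0.5147 0.4124 0.1   ]]
scene [array([386.9064, 211.2786]), array([484.99  , 253.2684])]
side [array([273.0189, 155.6036]), array([245.6247, 121.1624])]
```

```bash
python3 - <<'E'
import cv2,numpy as np
a=cv2.imread("pics/scene0.png")[195:315,345:505]; b=cv2.imread("pics/side0.png")[110:205,220:310]
a=cv2.resize(a,None,fx=3,fy=3,interpolation=cv2.INTER_CUBIC);b=cv2.resize(b,None,fx=3.5,fy=3.5,interpolation=cv2.INTER_CUBIC)
m=np.zeros((360,800,3),np.uint8); m[:,:480]=a; m[:b.shape[0],480:480+b.shape[1]]=b
cv2.imwrite("pics/mont.png",m)
E
```

```text
(no output)
```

View pics/mont.png

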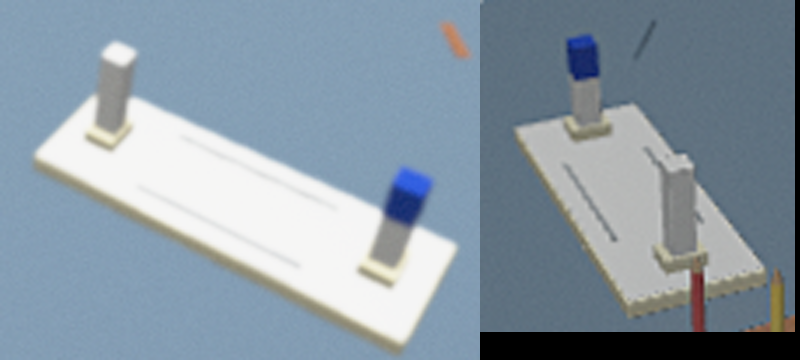

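```bash
cat >> stand.py <<'E'
print("----")
i=None
C={"scene":(np.array([(119,54),(411,183),(36,156),(402,344),(457,248)])/3+[345-.33,195-.33],[4,5,3,2,1]),
"side":((np.array([(678,163),(583,41),(515,128),(635,105),(765,268),(628,300)])-[480,0])/3.5+[220-.36,110-.36],[4,5,1,2,3,0]),
"wrist":(px,[0,1,2,3,4,5])}
I={c:viewer.camera_info(c) for c in C}
def g(v,cs): return np.concatenate([(np.array([proj(c,p,I[c]) for p in W(v)[C[c][1]]])-C[c][0]).ravel() for c in cs])
for cs in [["scene"],["side"],["wrist"],["scene","side"],list(C)]:
    r=least_squares(g,[.508,.297,-.17],args=(cs,)); print(cs,r.x,np.degrees(r.x[2]),np.abs(r.fun).mean().round(2)); print(r.fun.reshape(-1,2).tolist() if len(cs)==1 else "")
E
python3 stand.py | sed -n '/----/,$p'
```

```text
----
['scene'] [ 0.511   0.2995 -0.1241] -7.11317906538969 0.38
[[0.07798802708970243, -0.33572337721466283], [0.2510649205079858, -0.0722376191264118], [-1.015956274479663, -0.4766117269134895], [0.23269887171153414, 0.6581023733785969], [0.31667841898826055, -0.3595196020475555]]
['side'] [ 0.5094  0.2979 -0.1167] -6.6864385214382045 0.37
[[-0.20829749457323032, -0.32503440578764753], [-0.2691314444826105, -0.08238279435661866], [-0.30367891398663005, -0.33580740480798], [0.3377668826536251, -0.6196804081985761], [0.748986742754937, 0.21606136526727937], [-0.30106610927185784, 0.6756068370712285]]
['wrist'] [ 0.5028  0.303  -0.1087] -6.23088303249064 0.84
[[-1.5906651012744248, -0.3030664591474874], [1.1311075071400865, -1.0682250012788757], [1.1906756480666445, 0.3322718961226485], [-0.9370872314001986, 1.0958450709175054], [-0.8664354289428502, 0.3343586857105265], [0.9540970692603423, 0.2268044110533367]]
['scene', 'side'] [ 0.5105  0.2993 -0.1206] -6.908287248455264 0.42

['scene', 'side', 'wrist'] [ 0.5051  0.3015 -0.1121] -6.424087244971895 1.46
```

All three cameras agree on the stand: centre about (0.510,0.299), yaw about -6.8°. Next I go above the bar.

Emit:
step_arm(motion=[[0, 0, 0, 0, 0, 0.13, 8.5], [0, 0, 0, 0, 0, 0.13, 8.5], [0, 0, 0, 0, 0, 0.13, 8.5], [0, 0, 0, 0, 0, 0.13, 8.5], [-3.4, -2.4, 0.8, 0, 0, 0, 8.5], [-3.4, -2.4, 0.8, 0, 0, 0, 8.5], [-3.4, -2.4, 0.8, 0, 0, 0, 8.5], [-3.4, -2.4, 0.8, 0, 0, 0, 8.5], [-3.4, -2.4, 0.8, 0, 0, 0, 8.5], [-3.4, -2.4, 0.8, 0, 0, 0, 8.5], [-3.4, -2.4, 0.8, 0, 0, 0, 8.5], [-3.4, -2.4, 0.8, 0, 0, 0, 8.5]])

```text
clock: 3.7
tool_pos: [0.5244, -0.0313, 0.2989]
tool_rot: [-0.0, 0.422, 0.907, 0.0]
wrist_force: [0.9, -0.4, 0.1]
finger_gap: 0.993
grasp_force: 0.0
```

Emit:
step_arm(motion=[[-3.4, -2.4, 0.8, 0, 0, 0, 8.5], [-3.4, -2.4, 0.8, 0, 0, 0, 8.5], [-3.4, -2.4, 0.8, 0, 0, 0, 8.5], [-3.4, -2.4, 0.8, 0, 0, 0, 8.5], [-3.4, -2.4, 0.8, 0, 0, 0, 8.5], [-3.4, -2.4, 0.8, 0, 0, 0, 8.5], [0, 0, 0, 0, 0, 0, 8.5], [0, 0, 0, 0, 0, 0, 8.5]])

```text
clock: 4.5
tool_pos: [0.5457, -0.2791, 0.2504]
tool_rot: [-0.001, 0.423, 0.906, 0.0]
wrist_force: [0.3, 0.9, 0.1]
finger_gap: 1.0
grasp_force: 0.0
```

```bash
python3 - <<'E'
from h import *
np.set_printoptions(precision=4,suppress=True)
s=bot.sense();print(s["tool_pos"],s["tool_rot"],s["q"])
i=viewer.camera_info("wrist")
im=snap("wrist","w2")
for n,z in [("bar_blue_end",0),("bar_plain_end",0),("bar",0)]:
    print(n,[(d["xy"],round(d["score"],2),at_z("wrist",d["xy"],z,i)) for d in models.spot_point(n,"wrist")])
# white bar mask: whole bar rect
go(.549,-.276,.25,40.2)
E
```

```text
[ 0.5457 -0.2791  0.2504] [-0.0009  0.4227  0.9063  0.0005] [-0.5766  0.459   0.2259  1.3397  0.0007  0.2962]
bar_blue_end [([325.1, 66.7], 0.75, array([ 0.4787, -0.1887,  0.    ])), ([211.5, 95.6], 0.73, array([ 0.4002, -0.2937,  0.    ]))]
bar_plain_end [([323.8, 251.1], 0.71, array([ 0.6193, -0.3571,  0.    ]))]
bar [([322.4, 164.9], 0.89, array([ 0.5468, -0.2739,  0.    ])), ([155.2, 2.9], 0.72, array([ 0.2962, -0.2542,  0.    ]))]
turn [ 0.0004  0.0003 -0.0013] shift before turn [-0.01  0.35  0.19] after turn [-0.01  0.35  0.19]
```

View pics/w2.png

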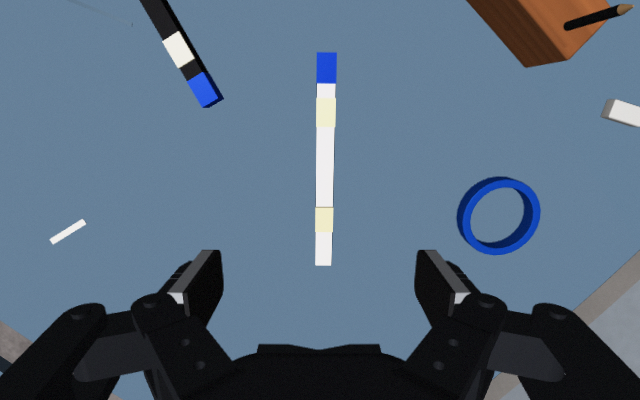

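The white bar shows upright at columns 323–326, rows 52–266, with its blue end on top, centred between the jaws. The black look-alike is off to the left.

```bash
python3 - <<'E'
from h import *
np.set_printoptions(precision=4,suppress=True)
a,b=at_z("wrist",(326.5,52.5),.022),at_z("wrist",(323,265.5),.022)
d=a-b; c=(a+b)/2; print(a,b,np.linalg.norm(d),c,np.degrees(np.arctan2(d[1],d[0])))
go(c[0],c[1],.014,np.degrees(np.arctan2(d[1],d[0]))-90)
E
```

```text
[ 0.4729 -0.1789  0.022 ] [ 0.6259 -0.3647  0.022 ] 0.24070558152676091 [ 0.5494 -0.2718  0.022 ] 129.46546285851565
turn [0.0004 0.0003 0.0116] shift before turn [ 0.3   0.64 23.79] after turn [ 0.3   0.65 23.79]
```

Emit:
step_arm(motion=[[0.2, 0.5, 1.0, 0, 0, 0.01, 8.5], [0, 0, 4.0, 0, 0, 0, 8.5], [0, 0, 4.0, 0, 0, 0, 8.5], [0, 0, 4.0, 0, 0, 0, 8.5], [0, 0, 4.0, 0, 0, 0, 8.5], [0, 0, 3.0, 0, 0, 0, 8.5], [0, 0, 2.0, 0, 0, 0, 6.5], [0, 0, 1.0, 0, 0, 0, 6.0], [0, 0, 0.4, 0, 0, 0, 5.0], [0, 0, 0, 0, 0, 0, 5.0], [0, 0, 0, 0, 0, 0, 5.0]])

```text
clock: 5.8
tool_pos: [0.5496, -0.2756, 0.0186]
tool_rot: [0.001, 0.427, 0.904, -0.0]
wrist_force: [0.0, -0.6, 0.4]
finger_gap: 0.588
grasp_force: 0.0
```

Emit:
step_arm(motion=[[0, 0, 0.3, 0, 0, 0, 4.0], [0, 0, 0, 0, 0, 0, 3.0], [0, 0, 0, 0, 0, 0, 2.0], [0, 0, 0, 0, 0, 0, 1.0], [0, 0, 0, 0, 0, 0, 0.5], [0, 0, 0, 0, 0, 0, 0.5], [0, 0, 0, 0, 0, 0, 0.5], [0, 0, 0, 0, 0, 0, 0.5], [0, 0, 0, 0, 0, 0, 0.5], [0, 0, 0, 0, 0, 0, 0.5]])

```text
clock: 6.8
tool_pos: [0.549, -0.2754, 0.0149]
tool_rot: [0.001, 0.427, 0.904, 0.0]
wrist_force: [-0.3, -0.2, 5.9]
finger_gap: 0.219
grasp_force: 60.3
```

Emit:
step_arm(motion=[[0, 0, -0.5, 0, 0, 0, 0.5], [0, 0, -1.0, 0, 0, 0, 0.5], [0, 0, -2.0, 0, 0, 0, 0.5], [0, 0, -3.0, 0, 0, 0, 0.5], [0, 0, -3.5, 0, 0, 0, 0.5], [0, 0, -3.5, 0, 0, 0, 0.5], [0, 0, -3.5, 0, 0, 0, 0.5], [0, 0, -3.5, 0, 0, 0, 0.5], [0, 0, -2.5, 0, 0, 0, 0.5], [0, 0, -1.0, 0, 0, 0, 0.5], [0, 0, 0, 0, 0, 0, 0.5], [0, 0, 0, 0, 0, 0, 0.5]])

```text
clock: 8.0
tool_pos: [0.548, -0.2749, 0.2529]
tool_rot: [-0.001, 0.427, 0.904, 0.0]
wrist_force: [-0.1, 0.8, -1.8]
finger_gap: 0.215
grasp_force: 59.5
```

```bash
python3 - <<'E'
from h import *
np.set_printoptions(precision=4,suppress=True)
s=bot.sense();print(s["tool_pos"],s["tool_rot"],s["torque"],s["grasp_force"])
w=snap("wrist","w3"); snap("side","side3")
i=viewer.camera_info("wrist"); w_,*v=s["tool_rot"]; r=R.from_quat([*v,w_])
for x in (-.12,-.09,-.045,.045,.09,.12):
  p=[r.apply([sx*1.0,0,.0149-.022])+s["tool_pos"] for sx in (x,)]
  print(x,proj("wrist",p[0],i))
for n in ["bar_blue_end","bar_plain_end"]:
  for c in ["wrist","side"]: print(n,c,[(d["xy"],round(d["score"],2)) for d in models.spot_point(n,c)])
go(.510,.299,.26,-6.8)
a=cv2.imread("pics/w3.png"); b=cv2.imread("pics/side3.png")
cv2.imwrite("pics/m3.png",cv2.resize(np.vstack([a,b]),None,fx=.75,fy=.75))
E
```

```text
[ 0.548  -0.2749  0.2529] [-0.001   0.4272  0.9041  0.0002] [ 0.0002  0.0511 -0.0129] 59.45811331272125
-0.12 [319.2652 473.9621]
-0.09 [319.3058 434.3067]
-0.045 [319.3726 363.745 ]
0.045 [319.5256 172.028 ]
0.09 [319.6054  45.8041]
0.12 [319.6534 -49.4251]
bar_blue_end wrist [([208.1, 94.4], 0.67)]
bar_blue_end side [([360.7, 183.3], 0.94)]
bar_plain_end wrist []
bar_plain_end side [([231.1, 347.1], 0.77), ([488.5, 206.6], 0.74), ([372.8, 173.5], 0.35)]
turn [-0.0014 -0.0017  0.8067] shift before turn [46.76 33.5  -0.61] after turn [ 56.54 -10.58  -0.69]
```

View pics/m3.png

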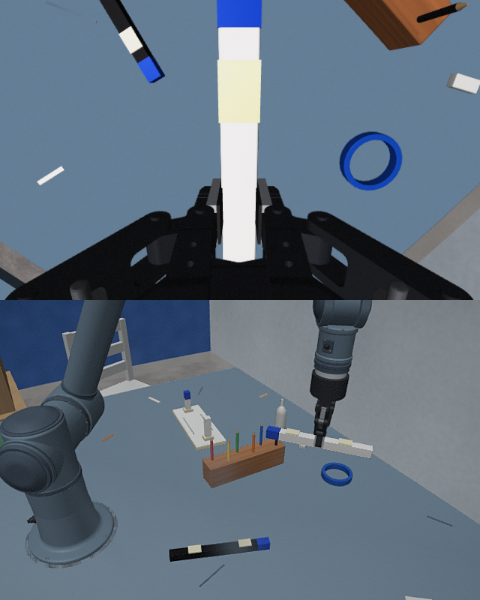

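The bar is gripped in its middle with its blue end toward tool +x, centred in the jaws (column 319). It sits about 3–4 mm forward along tool x. Now the carry, with the underside at about 240 mm.

Emit:
step_arm(motion=[[0, 0, 0, 0, 0, 0.1, 0.5], [0, 0, 0, 0, 0, 0.13, 0.5], [0, 0, 0, 0, 0, 0.13, 0.5], [0, 0, 0, 0, 0, 0.13, 0.5], [0, 0, 0, 0, 0, 0.13, 0.5], [0, 0, 0, 0, 0, 0.107, 0.5], [0, 0, 0, 0, 0, 0.08, 0.5], [1.5, -0.3, 0, 0, 0, 0, 0.5], [3.0, -0.5, 0, 0, 0, 0, 0.5], [4.0, -0.8, 0, 0, 0, 0, 0.5], [4.0, -0.8, 0, 0, 0, 0, 0.5], [4.0, -0.8, 0, 0, 0, 0, 0.5]])

```text
clock: 9.5
tool_pos: [0.5356, -0.1051, 0.2541]
tool_rot: [-0.0, 0.747, 0.665, 0.0]
wrist_force: [0.3, 0.5, -0.9]
finger_gap: 0.223
grasp_force: 59.4
```

Emit:
step_arm(motion=[[4.0, -0.8, 0, 0, 0, 0, 0.5], [4.0, -0.8, 0, 0, 0, 0, 0.5], [4.0, -0.8, 0, 0, 0, 0, 0.5], [4.0, -0.8, 0, 0, 0, 0, 0.5], [4.0, -0.8, 0, 0, 0, 0, 0.5], [4.0, -0.8, 0, 0, 0, 0, 0.5], [4.0, -0.7, 0, 0, 0, 0, 0.5], [4.0, -0.7, 0, 0, 0, 0, 0.5], [3.0, -0.5, 0, 0, 0, 0, 0.5], [1.5, -0.3, 0, 0, 0, 0, 0.5], [0, 0, 0, 0, 0, 0, 0.5], [0, 0, 0, 0, 0, 0, 0.5]])

```text
clock: 10.7
tool_pos: [0.5098, 0.2628, 0.2542]
tool_rot: [0.0, 0.748, 0.664, -0.0]
wrist_force: [0.4, -0.2, -1.1]
finger_gap: 0.222
grasp_force: 59.4
```

```bash
python3 - <<'E'
from h import *
s=bot.sense();print(s)
w_,*v=s["tool_rot"];d=R.from_quat([*v,w_]).apply([1,0,0]);print(d)
go(.510-.0035*d[0],.299-.0035*d[1],.160,-6.8)
E
```

```text
{'clock': 10.7, 'q': array([ 3.65741071e-01,  3.72377713e-01,  1.04311065e-01,  1.30323944e+00,
       -6.34035229e-04,  2.05449286e+00]), 'dq': array([-0.02763848, -0.00768604, -0.00342358, -0.00043874,  0.00023329,
        0.00273331]), 'tau': array([ 1.02796152e+00, -4.66162992e+01,  2.76063752e+01, -3.08274804e-02,
        7.20754964e-02,  2.02278832e-03]), 'tool_pos': array([0.50975736, 0.26280236, 0.25419939]), 'tool_rot': array([ 2.06669896e-04,  7.47556612e-01,  6.64197972e-01, -3.50359631e-04]), 'wrist_force': array([ 0.44573522, -0.20742464, -1.07441527]), 'torque': array([ 0.00649775, -0.0379412 ,  0.01107301]), 'grasp_force': 59.426690340042114, 'finger_gap': 0.22179362926077636}
[ 1.17681862e-01  9.93051027e-01 -7.98366768e-04]
turn [-0.0002  0.0008  0.0007] shift before turn [ 3.25 -0.4   9.42] after turn [ 3.25 -0.4   9.42]
```

Now to a pre-hover (underside about 145 mm), then a check.

Emit:
step_arm(motion=[[1.6, -0.2, 0, 0, 0, 0, 0.5], [1.7, -0.2, 1.5, 0, 0, 0, 0.5], [0, 0, 2.0, 0, 0, 0, 0.5], [0, 0, 2.5, 0, 0, 0, 0.5], [0, 0, 2.0, 0, 0, 0, 0.5], [0, 0, 1.0, 0, 0, 0, 0.5], [0, 0, 0.4, 0, 0, 0, 0.5], [0, 0, 0, 0, 0, 0, 0.5], [0, 0, 0, 0, 0, 0, 0.5], [0, 0, 0, 0, 0, 0, 0.5]])

```text
clock: 11.7
tool_pos: [0.511, 0.2968, 0.1615]
tool_rot: [0.0, 0.748, 0.664, 0.001]
wrist_force: [-0.4, 0.2, -1.5]
finger_gap: 0.216
grasp_force: 59.4
```

```bash
python3 - <<'E'
from h import *
np.set_printoptions(precision=4,suppress=True)
s=bot.sense();print(s["tool_pos"],s["tool_rot"],s["torque"])
snap("scene","sc4");snap("side","si4")
for n in ["bar_blue_end","bar_plain_end","post_blue_top","post_plain_top"]:
  for c in ["scene","side"]: print(n,c,[(np.round(d["xy"],1),round(d["score"],2)) for d in models.spot_point(n,c)])
a=cv2.imread("pics/sc4.png")[165:315,345:515]; b=cv2.imread("pics/si4.png")[85:205,220:315]
a=cv2.resize(a,None,fx=2.7,fy=2.7,interpolation=cv2.INTER_CUBIC);b=cv2.resize(b,None,fx=3.5,fy=3.5,interpolation=cv2.INTER_CUBIC)
m=np.zeros((420,800,3),np.uint8); m[:a.shape[0],:a.shape[1]]=a; m[:b.shape[0],465:465+b.shape[1]]=b
cv2.imwrite("pics/mont4.png",m)
E
```

```text
[0.511  0.2968 0.1615] [0.0003 0.7479 0.6638 0.0011] [ 0.0029 -0.0043  0.0204]
bar_blue_end scene [(array([486.9, 240.2]), 0.88), (array([251.9, 169.4]), 0.79)]
bar_blue_end side [(array([248.7, 104.4]), 0.86), (array([448.6, 236.8]), 0.73), (array([351.5, 329.6]), 0.66)]
bar_plain_end scene [(array([386.1, 198.7]), 0.8), (array([304.8, 152.1]), 0.72)]
bar_plain_end side [(array([233.4, 343.2]), 0.77), (array([276.5, 140.9]), 0.56)]
post_blue_top scene [(array([482.2, 254.6]), 0.61)]
post_blue_top side [(array([250.7, 115.7]), 0.88)]
post_plain_top scene [(array([382.8, 214.4]), 0.66)]
post_plain_top side [(array([272.3, 158.3]), 0.96)]
```

View pics/mont4.png

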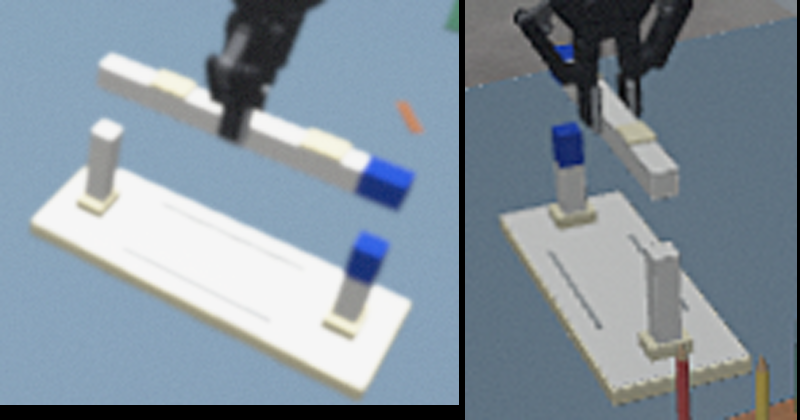

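The scene view (left) shows the bar roughly over the posts: plain end at crop (100,75), blue end at (400,190). In the side view its plain end is at (665,182), above the plain post top at (663,252). Now I'll fit the bar pose.

```bash
cat > bar.py <<'E'
from h import *
from scipy.optimize import least_squares
np.set_printoptions(precision=4,suppress=True)
f=lambda a,s,o,x0=0:(np.array(a,float)-[x0,0])/s+np.array(o)-.5+.5/s
B={"scene":([(112,53),(98,66),(101,87),(402,208),(413,169),(361,170),(357,192)],[(-10,-120,22),(10,-120,22),(10,-120,0),(10,120,0),(-10,120,22),(10,90,22),(10,90,0)]),
   "side":([(650,178),(677,166),(679,189),(653,199),(551,50),(553,78)],[(-10,-120,22),(10,-120,22),(10,-120,0),(-10,-120,0),(-10,120,22),(-10,120,0)])}
S={"scene":([(107,130),(369,244),(30,222),(361,391),(411,305)],[(0,-110,100),(0,110,100),(55,-145,15),(55,145,15),(-55,145,15)]),
   "side":([(661,250),(567,130),(500,217),(620,193),(750,356),(613,388)],[(0,-110,100),(0,110,100),(-55,145,15),(55,145,15),(55,-145,15),(-55,-145,15)])}
I={c:viewer.camera_info(c) for c in B}
P=lambda c,a:f(a,2.7,(345,165)) if c=="scene" else f(a,3.5,(220,85),465)
def W(v,L): return R.from_euler("ZX",[v[3],v[4]]).apply(np.array(L)/1e3)+v[:3]
def res(v,D,cs,fix):
    v=np.array(v) if not fix else np.r_[v[:2],0,v[2],0]
    return np.concatenate([(np.array([proj(c,p,I[c]) for p in W(v,D[c][1])])-P(c,D[c][0])).ravel() for c in cs])
for cs in [["scene"],["side"],["scene","side"]]:
    b=least_squares(res,[.51,.3,.145,-.12,0],args=(B,cs,False),loss="soft_l1")
    s=least_squares(res,[.51,.3,-.12],args=(S,cs,True),loss="soft_l1")
    print(cs,"bar",b.x,"stand",s.x,"|res|",np.abs(b.fun).mean().round(2),np.abs(s.fun).mean().round(2))
print(b.fun.reshape(-1,2))
w,*v=bot.sense()["tool_rot"]; print("yaw tool y",R.from_quat([*v,w]).apply([0,1,0]))
E
python3 bar.py
```

```text
['scene'] bar [ 0.5059  0.2995  0.1431 -0.1135  0.0124] stand [ 0.5116  0.299  -0.1223] |res| 0.6 0.41
['side'] bar [ 0.5351  0.3493  0.1182 -0.1155  0.0041] stand [ 0.5087  0.2972 -0.1165] |res| 0.45 0.39
['scene', 'side'] bar [ 0.5105  0.2997  0.1462 -0.1166  0.0078] stand [ 0.5102  0.2988 -0.1204] |res| 0.79 0.45
[[-0.2862  0.1128]
 [ 0.2545 -0.5744]
 [-1.8129 -0.1147]
 [-1.3959  0.884 ]
 [ 1.1704  0.8971]
 [ 0.5409 -0.3649]
 [-0.7796  0.2437]
 [ 0.2206 -1.662 ]
 [ 0.254   0.2828]
 [-0.0864  1.7505]
 [-0.3228  0.4114]
 [-1.3924 -1.2358]
 [-1.4435 -1.9609]]
yaw tool y [ 0.9929 -0.1188  0.    ]
```

The fits agree: bar centre (0.5105,0.2997), underside 0.146, stand (0.5102,0.2988), yaw within 0.3°. Now the final descent.

Emit:
step_arm(motion=[[0, 0, 0.5, 0, 0, 0, 0.5], [-0.1, 0, 1.0, 0, 0, 0, 0.5], [0, 0, 1.0, 0, 0, 0, 0.5], [0, 0, 0.6, 0, 0, 0, 0.5], [0, 0, 0.3, 0, 0, 0, 0.5], [0, 0, 0.1, 0, 0, 0, 0.5], [0, 0, 0, 0, 0, 0, 0.5], [0, 0, 0, 0, 0, 0, 0.5], [0, 0, 0, 0, 0, 0, 0.5]])

```text
clock: 13.1
tool_pos: [0.5104, 0.2955, 0.1258]
tool_rot: [0.0, 0.748, 0.664, 0.0]
wrist_force: [-0.7, 0.1, -2.2]
finger_gap: 0.216
grasp_force: 59.4
```

```bash
python3 - <<'E'
from h import *
np.set_printoptions(precision=4,suppress=True)
s=bot.sense();print(s["tool_pos"],s["tool_rot"],s["wrist_force"],s["grasp_force"],abs(s["dq"]).max())
snap("scene","sc5");snap("side","si5")
a=cv2.imread("pics/sc5.png")[165:315,345:515]; b=cv2.imread("pics/si5.png")[85:205,220:315]
a=cv2.resize(a,None,fx=2.7,fy=2.7,interpolation=cv2.INTER_CUBIC);b=cv2.resize(b,None,fx=3.5,fy=3.5,interpolation=cv2.INTER_CUBIC)
m=np.zeros((420,800,3),np.uint8); m[:a.shape[0],:a.shape[1]]=a; m[:b.shape[0],465:465+b.shape[1]]=b
cv2.imwrite("pics/mont5.png",m)
E
```

```text
[0.5104 0.2955 0.1258] [0.0001 0.7479 0.6638 0.0005] [-0.6892  0.1285 -2.2034] 59.42865014076233 0.0018634914521225942
```

View pics/mont5.png

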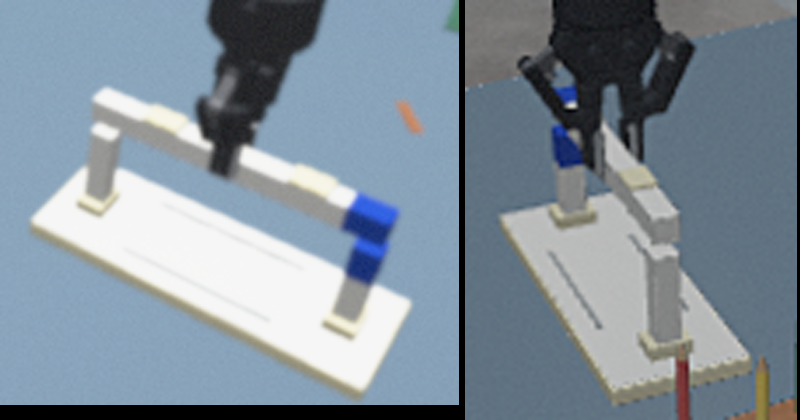

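The bar hovers with a visible gap over both posts. Its plain end is at crop (105,110), above the post at (105,130), and the blue end at (370,220) sits above the blue post. The side view also lines up and the stand hasn't moved.

```bash
python3 -c "
from plant import bot
print(bot.job_done())"
```

```text
the job is handed in; nothing more can be done
None
```

The job is handed in: the white bar is still gripped and held still about 10–11 mm above both posts, blue end over the blue post. It looks level, though the images could not rule out a millimetre or two of height difference between the ends. The fitted bar and stand centres agree to about 1 mm; the pencils, glue bottle, tape ring and eraser were left alone.

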